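# Fit the medium-format mask into a film carrier

## Task

Fit the loose medium-format film mask (the one with the large square window) into the seat of the film carrier: tuck its thin leading edge under the retaining lip until it rests against the end stop, then swing its tab end down until both spring catches have snapped over it and it lies flat, and let go. Feel for the stop and push on it only lightly, force nothing, and leave the other mask, the loupe and the film cans where they are.

Things in the scene. Friction and masses are not known exactly. Their poses are not given: they have to be found in the camera images.
- carrier: white film carrier on the bench, 260 x 240 x 56 mm (x, y, height), heavy, does not move. Origin: centre of its underside; x points from its front edge (display, buttons) to the lip end, z up. In its middle an aluminium gate plate holds the seat for the mask. To centre the picture the plate is clamped anywhere up to 11 mm ahead or behind its middle setting along x: not measured, to be felt
- seat (a point): centre of the seat's floor at the gate plate's middle setting (the real one up to 11 mm ahead or behind in x); axes as the carrier's. From the real centre: end stop face at x = +57 mm, front wall face at -57.5 mm (6 mm high), side walls at y = +-78.5 mm (8 mm high); decks around are 6 mm above the floor. A mask has 2.5 mm play in length, 3.5 mm to each side. Push on the stop with 3 to 6 N
- lip (a point): middle of the free edge of the retaining lip, at its underside, at the middle setting (the real one up to 11 mm ahead or behind). A dark steel strip as wide as the gate plate, 4 mm thick; its underside is 8 mm above the seat's floor, and it overhangs the floor by 10 mm from the end stop. The mask's front end can drop in only when its leading edge is within about 2 mm of the end stop
- mask_tab (a point): medium-format mask: black plate 112 (x) x 150 (y) x 6 mm, square window 56 mm, about 0.16 kg, flat on the bench. Point: centre of its upright finger tab, 10 mm thick in x, 44 wide in y, 32 high (6 to 38 mm above the plate's underside). Axes: x from tab end to leading edge, z up. The plate reaches 94 mm ahead of this point and 18 mm behind. Take it by the tab, fingers closing along x
- mask_edge (a point): middle of the lower corner of the mask's leading edge, 94 mm ahead of and 22 mm below the tab's centre in the mask's frame. The leading 14 mm of the plate is only 4 mm thick (step on the upper side) and goes under the lip; it enters with the tab end raised by 10 to 18 degrees
- catch_left (a joint): left of two spring catches on the seat's front wall, at y = +52 and -52 mm, 22 mm wide, tops 16 mm above the floor; their sloping noses reach 6 mm over the seat. Value in m: 0 = out (as at start), at most 0.009 pushed back. The mask's tab end pressed down pushes both back (6 to 12 N in all at the tab) and they snap out over the plate as it reaches the floor; a seated mask is held under them
- catch_right (a joint): right spring catch, as the left one. While they are being pressed back the catches add up to 10 N to the push on the end stop, which must stay below 20 N in all
- mask35_tab (a point): the other film mask, with a small window 36 x 24 mm, otherwise alike (same plate and tab): stays where it is. Point: centre of its tab
- loupe_mid (a point): black loupe, 52 mm dia. x 52 mm, stays where it is. Point: its middle
- can_a_mid (a point): black film can with grey lid, 31 mm dia. x 50 mm, stays where it is. Point: its middle
- can_b_mid (a point): second film can, the same, stays where it is. Point: its middle
Mind the look-alikes: they are no part of the job. Leave any pink or white look-alike of the part that bears mask_tab alone.

How it is judged (in metres and radians):
On the way, in this order (a step that is already met when the one before it is completed fails the run):
1. the leading edge touches the end stop under the lip, with the tab end still raised (contact force between mask and gate_c1 above 1 N and angle between mask_edge's own z axis and vertical above 0.08 rad), for 0.05 s.
2. the mask lies flat in the seat under both catches (z of mask_edge in the frame of carrier below 0.0515 m and z of mask_tab in the frame of carrier below 0.0735 m and angle between the z axis of mask_edge and the z axis of carrier, either way round below 0.03 rad and value of joint each of catch_left, catch_right below 0.0015 m), for 0.2 s.
At the end, for the whole second after the job is handed in: the medium-format mask lies flat in the carrier's seat (within 1.5 mm of the floor at both ends and 0.03 rad of level), its leading edge under the lip, both catches sprung out over it (within 1.5 mm), at rest (all of step 2 and x of mask_edge in the frame of carrier between 0.055 and 0.082 m and linear speed of mask below 0.01 m/s); the robot touches nothing.
It fails at once if before it lies down in the seat, the mask is pushed against the end stop with more than 20 N (contact force between mask and gate_c1 above 20 N and z of mask_tab in the frame of carrier above 0.0735 m).
It fails at once if the mask is forced against the carrier with more than 40 N before it lies in the seat, or 100 N at any time ((contact force between mask and carrier above 40 N and z of mask_tab in the frame of carrier above 0.0735 m) or contact force between mask and carrier above 100 N).
It fails at once if the other mask is shifted by more than 10 mm (distance of mask35_tab from where it was at the start of the episode above 0.01 m).
It fails at once if the loupe is shifted by more than 10 mm (distance of loupe_mid from where it was at the start of the episode above 0.01 m).
It fails at once if a film can is shifted by more than 10 mm (distance of any of can_a_mid, can_b_mid from where it was at the start of the episode above 0.01 m).
It also fails if it takes over 64 s, if anything falls off the work surface, if the arm or the gripper's body presses on something with over 40 N, if the wrist force passes 120 N, or if a joint passes its speed limit or range.

## Robot

A 7-joint arm with a two-finger parallel gripper is mounted at the origin on the work surface. World frame = base frame: x ahead of the robot, y to its left, z up, the work surface at z = 0. Lengths are in mm, angles in rad, forces in N, time in s.
With the tool pointing down it reaches from about 425 to 875 mm from the base axis. Payload 9.9 kg.
Tool frame: the origin (TCP) lies at the very end of the fingers, on their centre line; the grasp point (between the pads) lies 19 mm behind it; z points along the fingers, y is the line along which they close (so a half turn about z gives the same grasp; the last joint's range is limited). The gripper opens to 85 mm and grips with 20 to 120 N. Pads are 22 mm wide; open, the fingers measure 114 mm over their backs; the gripper's body (76 mm by 85 mm) begins 54 mm behind the grasp point. The pads swing forward as they close: fully open they stand 13 mm farther back than shut.
Start: joints at [-1.273, 0.576, 0.025, 1.437, -0.015, 1.129, -0.057], TCP at [251.492, 626.403, 231.289] pointing down, gripper open.
Joint ranges: [-2.76, 2.76], [-0.34, 2.15], [-1.52, 1.57], [0.19, 2.46], [-1.09, 4.23], [0.17, 1.99], [-2.82, 2.82]. Speed limits (rad/s): [2.22, 2.22, 3.01, 3.01, 3.14, 3.14, 3.14].

## Interface

Orientations are given as a 3x3 rotation matrix whose columns are the frame's x, y, z axes.
In Python, from workcell import manip gives the robot as it stands.
- The arm moves only by the tool play_rows, never from a script. Its arguments are lists of equal length, an entry for each row: "linear": the shift along the tool's x, y, z in cm, a list of three; "rotation": the turn, a rotation vector about the tool's x, y, z in rad, a list of three; "gripper": the opening, from 0 (shut) to 1 (fully open). A call has 1 to 12 rows; each row shifts and turns the commanded pose from where the row before left it, along the tool's axes as they then stand; what a row does not reach is not made up. A row lasts 1/8 s, in which the tool goes at most 62.5 mm and 10.7 degrees, less where a joint would pass 70% of its speed; a pose out of reach is approached as far as the arm can. A call with a gripper value outside its range is refused whole. The fingers move at their own pace and stop on an object; "squeeze" is the grip in N (left out, the last holds). Time passes only in rows, so rows that do not move let the fingers close. It gives the time, the measured TCP pose, the force, the opening and the grip force at its end, in the units of the state.
- manip.read_state(): the state, without advancing time (a new reading comes with each control period).
- manip.camera(name): name is "scene" or "top" or "wrist"; returns a dict with "image" (480x640x3 uint8, red, green, blue), "z_map" (480x640 float32, mm along the optical axis (not along the pixel's ray), 0 where there is no reading), "vertical_fov" (degrees; the focal length in pixels is half the picture's height over the tangent of half this angle, whatever the lens; pixels are square), "cx", "cy" (the principal point, pixels), "dist" ([k1, k2, p1, p2, k3] as OpenCV has them; the pictures are not rectified), "view" (4x4, takes a point from world to camera coordinates). Camera axes: x right, y up, looking along -z (the intrinsics and any distortion apply to the point x, -y, -z); pixel columns grow to the right and rows downward; lengths in mm; the calibration is good to about 2 mm. A picture is of the moment at which its call begins.
- manip.finish_job(): hands the job in; it is judged then, once.
The state is a dict: "t": time; "joint_pos": joint angles; "dq": joint speeds; "tau": joint torques, N m; "ee_pos": TCP position; "tool_rot": TCP orientation; "wrist_force": force on the tool from outside, world axes, zero at the start; "torque": the same for the moment, N m; "opening": finger opening in mm; "finger_force": force on a finger pad.
Only numpy, scipy, OpenCV 4.12 (cv2) and the standard library are available. Lean on these libraries where they do the work, as an engineer would, in place of code of your own. Each camera call takes 0.05 s, during which the arm holds its last target. There are 200 camera calls.

## Working session

There is one attempt and no reset: what is moved stays moved. The work goes in short steps, Python scripts to look and compute and a tool call to move; the robot and the scene stay as the last step left them, time stands still between calls to the robot, and variables do not carry over. Pictures are saved under pics/ and viewed, at most 10 in all, crops included, and the job is handed in when it is done.

Besides the shell and the picture viewer there is one more tool, called after "Emit:" as name(argument=value, ...) on one line, values as JSON. play_rows: Moves the arm, as the interface text tells. Its arguments: {"type":"object","properties":{"linear":{"type":"array"},"rotation":{"type":"array"},"gripper":{"type":"array"},"squeeze":{"type":"number"}},"required":["linear","rotation","gripper"]}

```bash
mkdir -p pics; cat > h.py <<'E'
import numpy as np, cv2, pickle
from workcell import manip
def snap(n,tag):
    c=manip.camera(n); pickle.dump(c,open(f'pics/{tag}.pkl','wb'))
    cv2.imwrite(f'pics/{tag}.png',c['image'][:,:,::-1]); return c
def load(tag): return pickle.load(open(f'pics/{tag}.pkl','rb'))
def K(c):
    f=240/np.tan(np.radians(c['vertical_fov'])/2)
    return np.array([[f,0,c['cx']],[0,f,c['cy']],[0,0,1.]])
def rays(c,px):
    u=cv2.undistortPoints(np.array(px,float).reshape(-1,1,2),K(c),np.array(c['dist'],float)).reshape(-1,2)
    return np.c_[u[:,0],-u[:,1],-np.ones(len(u))]
def depthpt(c,px):
    r=rays(c,px); z=np.array([c['z_map'][int(round(p[1])),int(round(p[0]))] for p in px])
    return (np.linalg.inv(c['view'])@np.c_[r*z[:,None],np.ones(len(r))].T).T[:,:3]
def planept(c,px,z):
    r=rays(c,px); V=np.linalg.inv(c['view']); d=r@V[:3,:3].T; o=V[:3,3]
    return o+d*((z-o[2])/d[:,2])[:,None]
def proj(c,P):
    q=(c['view']@np.c_[P,np.ones(len(P))].T).T[:,:3]*[1,-1,-1]
    return cv2.projectPoints(q.reshape(-1,1,3),np.zeros(3),np.zeros(3),K(c),np.array(c['dist'],float))[0].reshape(-1,2)
E
python3 - <<'E'
from h import *
for n in('scene','top'):
    c=snap(n,n+'0'); print(n,c['vertical_fov'],np.linalg.inv(c['view'])[:3].round(2).tolist())
print(manip.read_state())
E
```

```text
scene 56.977990068832575 [[-0.59, -0.59, 0.55, 1164.26], [0.81, -0.42, 0.41, 402.48], [-0.01, 0.69, 0.72, 911.82]]
top 54.17951257180269 [[-0.09, 0.98, -0.2, 327.66], [-1.0, -0.08, 0.01, -82.49], [-0.0, 0.2, 0.98, 1038.48]]
{'t': 0.1, 'joint_pos': array([-1.27276962,  0.57649137,  0.02483229,  1.43782459, -0.01495553,
        1.12903193, -0.05645616]), 'dq': array([-0.00016897, -0.00114758, -0.00042734, -0.00330852, -0.00078703,
        0.00035753,  0.00153169]), 'tau': array([ 5.89401112e-03, -7.67302179e+01,  2.25767881e+00, -2.86605477e+01,
        1.57898729e-02,  8.62849265e-03, -2.14478700e-05]), 'ee_pos': array([251.35920387, 626.00159408, 230.49924451]), 'tool_rot': array([[-9.28025792e-01,  3.72515639e-01, -4.78161340e-04],
       [ 3.72515929e-01,  9.28024592e-01, -1.49648910e-03],
       [-1.13720111e-04, -1.56690320e-03, -9.99998766e-01]]), 'wrist_force': array([0.52706031, 0.07392896, 0.61698991]), 'torque': array([ 0.04533874,  0.01921968, -0.02073931]), 'finger_force': 0.0, 'opening': 85.52629585017108}
```

View pics/top0.png

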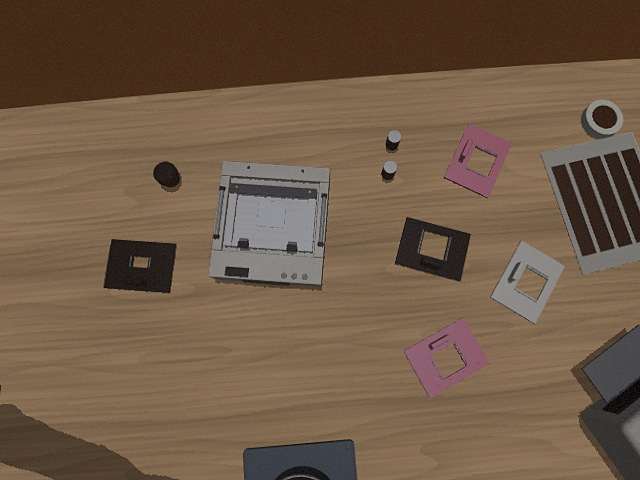

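View pics/scene0.png

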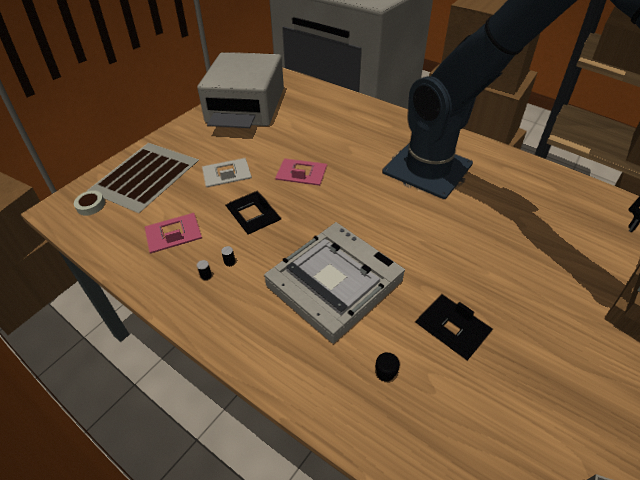

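The top picture shows the black medium mask at about (433,250) with its tab at (430,265), the carrier at (270,223) with its lip at the top, and the 35 mm mask at (140,266). I'll enlarge the mask and the carrier.

```bash
python3 - <<'E'
from h import *
c=load('top0'); im=c['image'][:,:,::-1]
a=cv2.resize(im[150:300,200:340],None,fx=4,fy=4,interpolation=cv2.INTER_CUBIC)
b=cv2.resize(im[210:290,390:475],None,fx=4,fy=4,interpolation=cv2.INTER_CUBIC)
b=np.clip(b.astype(float)*2.2,0,255).astype(np.uint8)
o=np.zeros((600,560+340-100,3),np.uint8); 
o=np.zeros((600,800,3),np.uint8)
o[:,:460]=a[:,20:480]  # u=205+x/4, v=150+y/4
o[:320,460:800]=b      # u=390+(x-460)/4 v=210+y/4
cv2.imwrite('pics/crop1.png',o)
E
```

```text
(no output)
```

View pics/crop1.png

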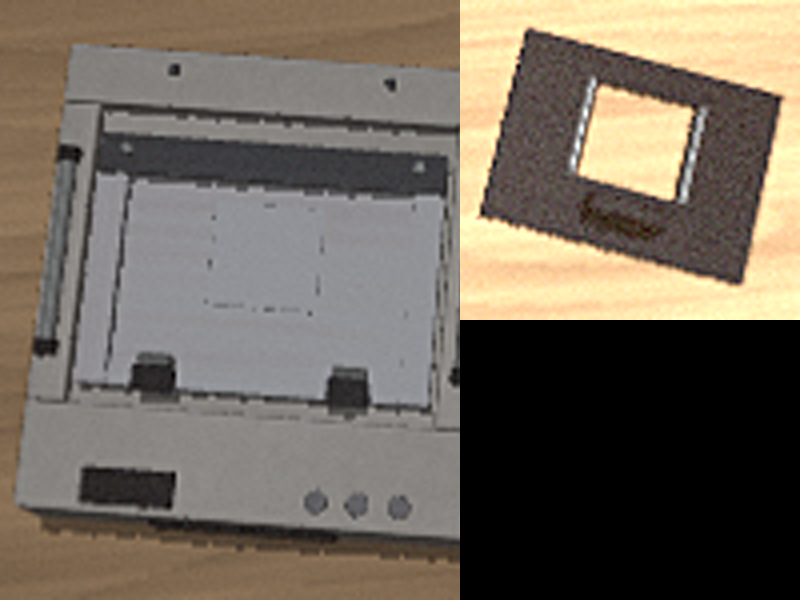

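```bash
python3 - <<'E'
from h import *
c=load('top0')
m=planept(c,[(406.75,217.5),(470,234.5),(461.25,280.75),(395.25,263.75)],6)
print('mask corners',m.round(1).tolist(),'sides',[np.linalg.norm(m[i]-m[(i+1)%4]).round(1) for i in range(4)])
ct=m.mean(0); ax=(m[0]+m[1]-m[2]-m[3]); ax/=np.linalg.norm(ax); ay=m[0]+m[3]-m[1]-m[2]; ay/=np.linalg.norm(ay)
print('ct',ct.round(1),'yaw',np.arctan2(ax[1],ax[0]),np.arctan2(-ay[0],ay[1]),'tab',(ct-38*ax).round(1))
uu,vv=np.meshgrid(np.arange(200,340),np.arange(150,300)); px=np.c_[uu.ravel(),vv.ravel()]
P=depthpt(c,px)
s=(P[:,2]>44)&(P[:,2]<75)
r=cv2.minAreaRect(P[s,:2].astype(np.float32)); print('carrier',r,s.sum()); print(np.histogram(P[:,2],bins=np.arange(-5,80,4)))
np.save('pics/cP.npy',P)
uu,vv=np.meshgrid(np.arange(390,475),np.arange(210,290)); Q=depthpt(c,np.c_[uu.ravel(),vv.ravel()])
t=Q[Q[:,2]>25]; print('tab pts',len(t),t.mean(0),t.min(0),t.max(0))
E
```

```text
mask corners [[578.3, -283.1, 6.0], [526.7, -421.2, 6.0], [424.5, -386.4, 6.0], [475.0, -244.8, 6.0]] sides [np.float64(147.4), np.float64(108.0), np.float64(150.3), np.float64(110.1)]
ct [ 501.1 -333.9    6. ] yaw -0.34151586950438456 -0.3501101150105863 tab [ 465.3 -321.2    6. ]
carrier ((583.3907470703125, 22.412010192871094), (241.21630859375, 263.843505859375), 80.86280822753906) 12444
(array([2382, 4850,  413,   12,   10,   21,   15,   35,   22,   26,   62,
        372,  932, 2377, 2901, 4467, 1472,  478,   38,    0,    0]), array([-5, -1,  3,  7, 11, 15, 19, 23, 27, 31, 35, 39, 43, 47, 51, 55, 59,
       63, 67, 71, 75, 79]))
tab pts 145 [ 440.42486437 -275.34418239  223.06143922] [ 327.66065858 -341.42205164   25.75658579] [ 477.59447153  -82.48909869 1038.48289743]
```

```bash
cat > plan.py <<'E'
from h import *
from scipy.spatial.transform import Rotation as R, Slerp
def down(yaw,tilt=0):
    # tool z down, tool y horizontal along yaw; tilt about world-left axis
    y=np.array([np.cos(yaw),np.sin(yaw),0]); z=np.array([0,0,-1.]); return np.c_[np.cross(y,z),y,z]
def plan(p1,R1,n,p0=None,R0=None):
    s=manip.read_state(); p0=s['ee_pos'] if p0 is None else p0; R0=s['tool_rot'] if R0 is None else R0
    S=Slerp([0,1],R.from_matrix([R0,R1])); ps=np.linspace(p0,p1,n+1)
    rv=(R.from_matrix(R0).inv()*R.from_matrix(R1)).as_rotvec()/n
    for i in range(n):
        d=S(i/n).as_matrix().T@(ps[i+1]-ps[i])/10
        print(i,d.round(2).tolist(),np.linalg.norm(d).round(2))
    print('rot',rv.round(4).tolist(), 'max deg',np.degrees(np.linalg.norm(rv)).round(1))
E
python3 - <<'E'
from plan import *
plan(np.array([540,28,260]),down(-.16),12)
E
```

```text
0 [-4.09, -3.73, -0.24] 5.54
1 [-4.48, -3.25, -0.24] 5.54
2 [-4.82, -2.72, -0.24] 5.54
3 [-5.09, -2.17, -0.24] 5.54
4 [-5.3, -1.58, -0.24] 5.54
5 [-5.45, -0.98, -0.24] 5.54
6 [-5.52, -0.36, -0.24] 5.54
7 [-5.53, 0.26, -0.24] 5.54
8 [-5.46, 0.88, -0.24] 5.54
9 [-5.33, 1.49, -0.25] 5.54
10 [-5.13, 2.08, -0.25] 5.54
11 [-4.86, 2.64, -0.25] 5.54
rot [-0.0001, 0.0001, 0.1124] max deg 6.4
```

Emit:
play_rows(linear=[[-4.1,-3.7,-0.25],[-4.5,-3.25,-0.25],[-4.8,-2.7,-0.25],[-5.1,-2.2,-0.25],[-5.3,-1.6,-0.25],[-5.45,-1,-0.25],[-5.5,-0.35,-0.25],[-5.5,0.25,-0.25],[-5.45,0.9,-0.25],[-5.3,1.5,-0.25],[-5.1,2.1,-0.25],[-4.9,2.6,-0.25]], rotation=[[0,0,0.1124],[0,0,0.1124],[0,0,0.1124],[0,0,0.1124],[0,0,0.1124],[0,0,0.1124],[0,0,0.1124],[0,0,0.1124],[0,0,0.1124],[0,0,0.1124],[0,0,0.1124],[0,0,0.1124]], gripper=[1,1,1,1,1,1,1,1,1,1,1,1])

```text
t: 1.6
ee_pos: [540.2, 27.6, 261.3]
tool_rot: [[0.162, 0.987, -0.0], [0.987, -0.162, 0.0], [0.0, -0.0, -1.0]]
wrist_force: [0.0, -0.2, 0.4]
opening: 85.5
finger_force: 0.0
```

```bash
python3 - <<'E'
from plan import *
c=snap('wrist','w1'); V=np.linalg.inv(c['view']); s=manip.read_state(); print(s['ee_pos'],s['tool_rot'].round(4).tolist(),s['joint_pos'].round(2),c['vertical_fov']); print(V.round(2).tolist())
plan(np.array([465,-321,240.]),down(-.346),8)
E
```

```text
[542.49296173  19.30617188 262.0560752 ] [[0.1754, 0.9845, 0.0028], [0.9845, -0.1754, -0.0047], [-0.0041, 0.0036, -1.0]] [-0.47  0.38  0.5   1.76 -0.2   1.05 -0.08] 58.63818518744762
[[0.99, 0.16, 0.05, 552.25], [-0.16, 0.95, 0.28, 98.27], [0.0, -0.28, 0.96, 403.13], [0.0, 0.0, 0.0, 1.0]]
0 [-4.36, -0.21, 0.29] 4.37
1 [-4.36, -0.12, 0.29] 4.37
2 [-4.36, -0.02, 0.29] 4.37
3 [-4.36, 0.07, 0.29] 4.37
4 [-4.36, 0.16, 0.28] 4.37
5 [-4.35, 0.25, 0.28] 4.37
6 [-4.35, 0.35, 0.28] 4.37
7 [-4.34, 0.44, 0.28] 4.37
rot [0.0005, 0.0005, 0.0212] max deg 1.2
```

View pics/w1.png

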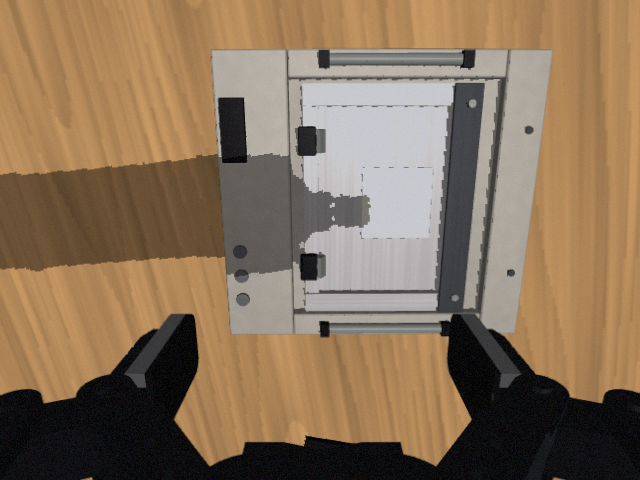

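The wrist picture shows the carrier corners at (212,51), (551,50), (516,334) and (231,334). The lip's free edge runs from (456,84) to (438,310). The catches are at (310,140) and (310,266).

```bash
python3 - <<'E'
from h import *
c=load('w1')
m=planept(c,[(551,50),(516,334),(231,334),(212,51)],56)
print(m.round(1).tolist(),[np.linalg.norm(m[i]-m[(i+1)%4]).round(1) for i in range(4)])
ct=m.mean(0)
ax=(m[0]+m[1]-m[2]-m[3]); ay=m[0]+m[3]-m[1]-m[2]
y1=np.arctan2(ax[1],ax[0]);y2=np.arctan2(-ay[0],ay[1]); print(ct,y1,y2)
yaw=(y1+y2)/2; Rc=np.array([[np.cos(yaw),-np.sin(yaw)],[np.sin(yaw),np.cos(yaw)]])
def loc(px,z): print(px,((planept(c,px,z)[:,:2]-ct[:2])@Rc).round(1).tolist())
loc([(456,84),(438,310)],62); loc([(484,84),(465,310)],62)
loc([(298,127),(298,153),(300,254),(300,280)],66)
loc([(303,84),(306,310)],50)
print(depthpt(c,[(400,130),(470,200),(350,280),(260,80),(530,200)]).round(1).tolist())
# reproject check of the top0
d=load('top0'); print(proj(d,m).round(1).tolist())
E
```

```text
[[730.8, 118.3, 56.0], [695.2, -117.5, 56.0], [439.8, -74.7, 56.0], [478.3, 158.8, 56.0]] [np.float64(238.4), np.float64(258.9), np.float64(236.6), np.float64(255.6)]
[586.03002058  21.23008681  56.        ] -0.1625545566621517 -0.1566067802493413
[(456, 84), (438, 310)] [[55.4, 94.0], [55.0, -92.2]]
[(484, 84), (465, 310)] [[76.7, 94.0], [78.7, -92.4]]
[(298, 127), (298, 153), (300, 254), (300, 280)] [[-64.1, 63.1], [-64.4, 43.5], [-64.5, -38.8], [-65.0, -61.9]]
[(303, 84), (306, 310)] [[-60.4, 95.1], [-61.0, -97.2]]
[[612.3, 77.8, 48.8], [660.1, 14.5, 61.5], [553.8, -43.4, 48.6], [509.7, 132.6, 55.3], [711.3, 4.9, 55.5]]
[[222.8, 160.9], [329.7, 167.1], [320.0, 283.5], [208.5, 274.7]]
```

Emit:
play_rows(linear=[[-4.35,-0.2,0.3],[-4.35,-0.1,0.3],[-4.35,0,0.3],[-4.35,0.1,0.3],[-4.35,0.15,0.3],[-4.35,0.25,0.3],[-4.35,0.35,0.3],[-4.35,0.45,0.3],[0,0,0],[0,0,0]], rotation=[[0,0,0.021],[0,0,0.021],[0,0,0.021],[0,0,0.021],[0,0,0.021],[0,0,0.021],[0,0,0.021],[0,0,0.021],[0,0,0],[0,0,0]], gripper=[1,1,1,1,1,1,1,1,1,1])

```text
t: 2.9
ee_pos: [469.0, -311.4, 236.9]
tool_rot: [[0.322, 0.947, -0.001], [0.947, -0.322, 0.001], [0.001, -0.001, -1.0]]
wrist_force: [0.4, -0.0, -0.7]
opening: 85.4
finger_force: 0.0
```

```bash
python3 - <<'E'
from h import *
c=snap('wrist','w2'); s=manip.read_state(); print(s['ee_pos'],s['tool_rot'].round(4).tolist(),s['wrist_force'])
E
```

```text
[ 469.29850885 -310.93198652  237.02412143] [[0.3206, 0.9472, -0.0003], [0.9472, -0.3206, 0.001], [0.0008, -0.0006, -1.0]] [-0.34527153  0.42091519 -0.14349421]
```

View pics/w2.png

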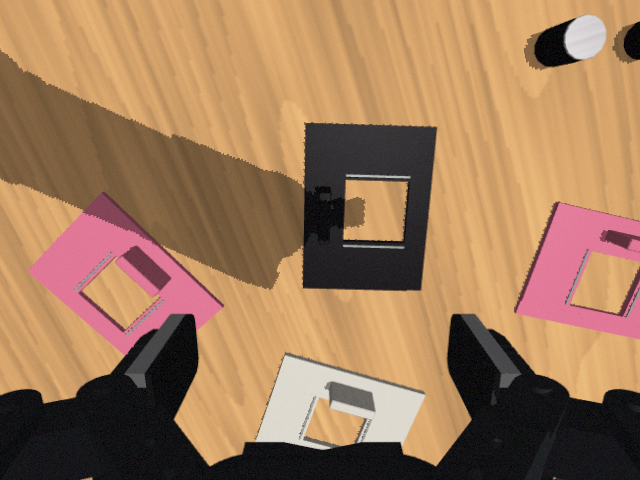

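The wrist picture shows the mask corners at (304,123), (436,127), (421,291) and (303,288), with the leading edge on the right. The tab is at about (325,212), in the arm's shadow.

```bash
python3 - <<'E'
from plan import *
c=load('w2')
a=planept(c,[(304.5,123.5),(303.5,288)],6); b=planept(c,[(436,127),(421,291)],4)
m=np.array([b[0],b[1],a[1],a[0]])[:,:2]; print(m.round(1).tolist(),[np.linalg.norm(m[i]-m[(i+1)%4]).round(1) for i in range(4)])
ct=m.mean(0); ax=(m[0]+m[1]-m[2]-m[3]); ay=m[0]+m[3]-m[1]-m[2]
y1=np.arctan2(ax[1],ax[0]);y2=np.arctan2(-ay[0],ay[1]);yaw=(y1+y2)/2; A=np.array([np.cos(yaw),np.sin(yaw)])
print('ct',ct,y1,y2,'tab',ct-38*A)
uu,vv=np.meshgrid(np.arange(295,345),np.arange(170,250)); Q=depthpt(c,np.c_[uu.ravel(),vv.ravel()])
t=Q[(Q[:,2]>34)&(Q[:,2]<45)]; l=(t[:,:2]-ct)@np.c_[A,[-A[1],A[0]]]
print(len(t),t[:,2].mean(),l.min(0),l.max(0),l.mean(0), (ct+np.c_[A,[-A[1],A[0]]]@((l.min(0)+l.max(0))/2)))
p1=ct-38*A
plan(np.r_[p1,75],down(yaw),4)
E
```

```text
[[581.2, -282.7], [529.8, -423.9], [425.9, -384.2], [476.5, -244.1]] [np.float64(150.2), np.float64(111.2), np.float64(149.0), np.float64(111.6)]
ct [ 503.35774659 -333.70574099] -0.35892810624006627 -0.34813949115162296 tab [ 467.7078521  -320.54956287]
624 37.12000380892954 [-42.92458694 -20.73290465] [-32.98847607  22.4585971 ] [-37.97164582   1.17956947] [ 468.04736278 -319.75512872]
0 [-0.24, 0.04, 4.05] 4.06
1 [-0.24, 0.04, 4.05] 4.06
2 [-0.24, 0.04, 4.05] 4.06
3 [-0.24, 0.04, 4.05] 4.06
rot [-0.0002, -0.0002, 0.0068] max deg 0.4
```

Emit:
play_rows(linear=[[-0.31,0.05,4.5],[-0.31,0.06,4.5],[-0.31,0.06,4.5],[0,0,2.2],[0,0,0],[0,0,0]], rotation=[[0,0,0.009],[0,0,0.009],[0,0,0.009],[0,0,0],[0,0,0],[0,0,0]], gripper=[0.6,0.6,0.6,0.6,0.6,0.6], squeeze=60)

```text
t: 3.7
ee_pos: [468.3, -321.2, 81.3]
tool_rot: [[0.346, 0.938, 0.001], [0.938, -0.346, -0.0], [-0.0, 0.001, -1.0]]
wrist_force: [-0.4, -0.1, 1.0]
opening: 51.4
finger_force: 0.0
```

```bash
python3 - <<'E'
from plan import *
s=manip.read_state(); print(s['ee_pos'],s['tool_rot'].round(4).tolist(),s['wrist_force'])
plan(np.array([467.9,-320.2,12]),down(-.353),6)
E
```

```text
[ 468.32437363 -321.20135749   81.3058925 ] [[0.3463, 0.9381, 0.0012], [0.9381, -0.3463, -0.0005], [-0.0, 0.0013, -1.0]] [-0.42958788 -0.11441189  0.97996218]
0 [0.01, -0.01, 1.16] 1.16
1 [0.01, -0.01, 1.16] 1.16
2 [0.01, -0.01, 1.16] 1.16
3 [0.01, -0.01, 1.16] 1.16
4 [0.01, -0.01, 1.16] 1.16
5 [0.01, -0.01, 1.16] 1.16
rot [0.0002, 0.0, -0.0001] max deg 0.0
```

Emit:
play_rows(linear=[[0.03,-0.02,2],[0.03,-0.02,2],[0,0,1.7],[0,0,0.8],[0,0,0.4],[0,0,0],[0,0,0],[0,0,0],[0,0,0],[0,0,0],[0,0,0]], rotation=[[0,0,0],[0,0,0],[0,0,0],[0,0,0],[0,0,0],[0,0,0],[0,0,0],[0,0,0],[0,0,0],[0,0,0],[0,0,0]], gripper=[0.6,0.6,0.6,0.6,0.6,0.6,0.6,0,0,0,0])

```text
t: 5.08
ee_pos: [467.4, -320.9, 11.6]
tool_rot: [[0.347, 0.938, 0.0], [0.938, -0.347, -0.0], [0.0, 0.0, -1.0]]
wrist_force: [-0.2, 1.0, 5.1]
opening: 9.0
finger_force: 59.5
```

Emit:
play_rows(linear=[[0,0,0],[0,0,0]], rotation=[[0,0,0],[0,0,0]], gripper=[0,0])

```text
t: 5.32
ee_pos: [467.4, -320.9, 11.6]
tool_rot: [[0.347, 0.938, 0.0], [0.938, -0.347, -0.0], [-0.0, 0.0, -1.0]]
wrist_force: [0.5, 0.5, 6.3]
opening: 8.9
finger_force: 59.5
```

```bash
cat >> plan.py <<'E'
def tilt(yaw,a): return down(yaw)@R.from_rotvec([a,0,0]).as_matrix()
def tcp(C,yaw,ex,ey,ez,a,gy=0.8):
    # TCP (world) that puts mask_edge at carrier-local (ex,ey), world z ez
    M=R.from_euler('zy',[yaw,a]).as_matrix()
    e=np.array([C[0],C[1],0])+R.from_euler('z',yaw).as_matrix()@[ex,ey,ez]
    return e-M@[94,gy,-11.6]
E
python3 - <<'E'
from plan import *
s=manip.read_state();p0=s['ee_pos']+[0,0,100]
p1=tcp((585.5,21.5),-.16,30,0,130,.25);print(p1)
plan(p1,tilt(-.16,.25),9,p0=p0)
E
```

```text
[527.94875499  30.9065834  164.22984708]
0 [3.9, -0.73, -0.59] 4.01
1 [3.91, -0.66, -0.58] 4.01
2 [3.92, -0.59, -0.57] 4.01
3 [3.93, -0.52, -0.56] 4.01
4 [3.94, -0.45, -0.56] 4.01
5 [3.95, -0.38, -0.56] 4.01
6 [3.96, -0.31, -0.56] 4.01
7 [3.96, -0.24, -0.56] 4.01
8 [3.96, -0.17, -0.57] 4.01
rot [0.0277, -0.0027, -0.0215] max deg 2.0
```

Emit:
play_rows(linear=[[0,0,-1],[0,0,-3],[0,0,-4],[0,0,-2],[0,0,0]], rotation=[[0,0,0],[0,0,0],[0,0,0],[0,0,0],[0,0,0]], gripper=[0,0,0,0,0])

```text
t: 5.95
ee_pos: [467.9, -321.3, 112.8]
tool_rot: [[0.347, 0.938, 0.002], [0.938, -0.347, -0.001], [-0.0, 0.003, -1.0]]
wrist_force: [0.9, -0.1, -1.4]
opening: 9.2
finger_force: 58.8
```

Emit:
play_rows(linear=[[3.9,-0.73,-0.59],[3.91,-0.66,-0.58],[3.92,-0.59,-0.57],[3.93,-0.52,-0.56],[3.94,-0.45,-0.56],[3.95,-0.38,-0.56],[3.96,-0.31,-0.56],[3.96,-0.24,-0.56],[3.96,-0.17,-0.57],[0,0,0],[0,0,0],[0,0,0]], rotation=[[0.0277,-0.0027,-0.0215],[0.0277,-0.0027,-0.0215],[0.0277,-0.0027,-0.0215],[0.0277,-0.0027,-0.0215],[0.0277,-0.0027,-0.0215],[0.0277,-0.0027,-0.0215],[0.0277,-0.0027,-0.0215],[0.0277,-0.0027,-0.0215],[0.0277,-0.0027,-0.0215],[0,0,0],[0,0,0],[0,0,0]], gripper=[0,0,0,0,0,0,0,0,0,0,0,0])

```text
t: 7.45
ee_pos: [527.4, 29.4, 163.5]
tool_rot: [[0.162, 0.956, -0.245], [0.987, -0.157, 0.039], [-0.001, -0.248, -0.969]]
wrist_force: [-0.0, -1.4, -1.4]
opening: 9.1
finger_force: 58.6
```

Emit:
play_rows(linear=[[0,0,0],[0,0,0]], rotation=[[0,0,0],[0,0,0]], gripper=[0,0])

```text
t: 7.7
ee_pos: [527.9, 30.3, 163.9]
tool_rot: [[0.16, 0.956, -0.244], [0.987, -0.156, 0.04], [-0.0, -0.247, -0.969]]
wrist_force: [-0.6, -0.0, -1.1]
opening: 9.0
finger_force: 58.6
```

```bash
python3 - <<'E'
from plan import *
c=snap('wrist','w3'); s=manip.read_state(); print(s['ee_pos'],s['tool_rot'].round(4).tolist(),s['wrist_force'],s['joint_pos'].round(2)); snap('scene','s3')
cv2.imwrite('pics/w3b.png',np.clip(c['image'][:,:,::-1].astype(float)*1.6,0,255).astype(np.uint8))
E
```

```text
[527.91784036  30.42280927 163.89673916] [[0.1602, 0.9564, -0.2442], [0.9871, -0.1552, 0.0397], [0.0001, -0.2474, -0.9689]] [ 0.18219227  0.19312216 -0.77307001] [-0.4   0.61  0.49  1.71 -0.33  1.15  0.06]
```

View pics/w3b.png

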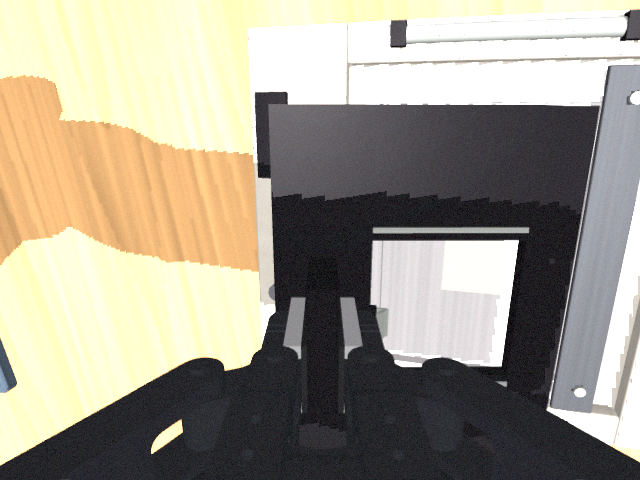

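The enlarged wrist picture shows the mask's leading edge from (599,105) to about (548,409). The lip's free edge runs from (608,67) to (553,408), with screws at (637,98) and (580,393).

```bash
python3 - <<'E'
from plan import *
c=load('w3'); s=manip.read_state(); p=s['ee_pos']; T=s['tool_rot']; M=np.c_[T[:,1],T[:,0],-T[:,2]]
for n,q,px in(('L',[94,75.8,-7.6],(599,105)),('R',[94,-74.2,-7.6],(548,409)),('BL',[-18,75.8,-5.6],(271,106))):
    e=p+M@q; print(n,e.round(1),'seen',planept(c,[px],e[2]).round(1)[0],'proj',proj(c,[e]).round(1)[0])
l=planept(c,[(608,67),(553,408),(637,98),(580,393)],62); print(l.round(1).tolist())
d=l[0]-l[1]; print('lip len',np.linalg.norm(d),'yaw',np.arctan2(-d[0],d[1]),'mid',(l[0]+l[1])/2,(l[2]+l[3])/2)
d=l[2]-l[3]; print('yaw',np.arctan2(-d[0],d[1]))
print(planept(c,[(250,29)],56))
w=load('w1'); l=planept(w,[(456,84),(438,310),(472,103),(455,298)],62);print('w1',l.round(1).tolist())
# lip edge from depth, world
Z=c['z_map']; 
for n in('scene','top'): 
  k=load(n+'0'); print(n,proj(k,[[586,21,56]]).round(1))
E
```

```text
L [628.1  91.1 133.3] seen [628.   90.7 133.3] proj [599.4 103.7]
R [604.1 -57.  133.3] seen [609.3 -28.5 133.3] proj [536.4 464.7]
BL [521.5 108.4 162.9] seen [523.2 107.1 162.9] proj [265.5 102.9]
[[654.6, 105.4, 62.0], [626.7, -80.3, 62.0], [666.7, 89.4, 62.0], [641.1, -70.0, 62.0]]
lip len 187.7255592572948 yaw -0.14931287247430278 mid [640.6458616   12.56826537  62.        ] [653.90871163   9.69394573  62.        ]
yaw -0.15954484174431927
[[479.14965078 159.12020591  56.        ]]
w1 [[655.7, 105.2, 62.0], [625.7, -78.6, 62.0], [666.7, 89.6, 62.0], [641.3, -69.6, 62.0]]
scene [[334.1 270.9]]
top [[270.3 220. ]]
```

```bash
python3 - <<'E'
from plan import *
p1=tcp((586,21.2),-.16,42,0,54,.21);print(p1)
plan(p1,tilt(-.16,.21),6)
E
```

```text
[538.99637875  28.69476492  84.71667403]
0 [-0.0, 0.51, 1.23] 1.33
1 [-0.0, 0.5, 1.24] 1.33
2 [-0.0, 0.49, 1.24] 1.33
3 [-0.0, 0.48, 1.24] 1.33
4 [-0.0, 0.47, 1.25] 1.33
5 [-0.0, 0.47, 1.25] 1.33
rot [-0.0067, -0.0, -0.0001] max deg 0.4
```

Emit:
play_rows(linear=[[0,0.51,1.23],[0,0.5,1.24],[0,0.49,1.24],[0,0.48,1.24],[0,0.47,1.25],[0,0.47,1.25],[0,0,0],[0,0,0],[0,0,0],[0,0,0],[0,0,0]], rotation=[[-0.0067,0,0],[-0.0067,0,0],[-0.0067,0,0],[-0.0067,0,0],[-0.0067,0,0],[-0.0067,0,0],[0,0,0],[0,0,0],[0,0,0],[0,0,0],[0,0,0]], gripper=[0,0,0,0,0,0,0,0,0,0,0])

```text
t: 9.18
ee_pos: [539.1, 29.0, 84.8]
tool_rot: [[0.159, 0.966, -0.205], [0.987, -0.156, 0.033], [0.0, -0.208, -0.978]]
wrist_force: [0.7, 0.1, -2.0]
opening: 9.1
finger_force: 58.6
```

```bash
cat > st.py <<'E'
from plan import *
C=np.array([586,21.2,0]);yaw=-.16;Rz=R.from_euler('z',yaw).as_matrix()
s=manip.read_state(); T=s['tool_rot']; M=np.c_[T[:,1],T[:,0],-T[:,2]]
e=s['ee_pos']+M@[94,.8,-11.6]; L=Rz.T@(e-C); rv=R.from_matrix(Rz.T@M).as_rotvec()
print('t',round(s['t'],2),'edge local',L.round(2),'pitch/yaw/roll',rv.round(4)[[1,2,0]],'F local',(Rz.T@s['wrist_force']).round(2),'tq',(Rz.T@s['torque']).round(2),'open',round(s['opening'],2))
print('tool axes per 1mm carrier x:',(T.T@Rz[:,0]/10).round(4),' per 1mm up:',(T.T@[0,0,1]/10).round(4))
E
python3 st.py; python3 - <<'E'
from h import *
c=snap('wrist','w4'); snap('scene','s4')
a=np.clip(c['image'][:,:,::-1].astype(float)*1.6,0,255).astype(np.uint8); cv2.imwrite('pics/w4b.png',a)
E
```

```text
t 9.18 edge local [41.97  1.06 53.93] pitch/yaw/roll [ 2.095e-01 -1.000e-04  2.000e-04] F local [ 0.7   0.18 -1.96] tq [-0.03 -0.15  0.02] open 9.08
tool axes per 1mm carrier x: [ 0.      0.0978 -0.0208]  per 1mm up: [ 0.     -0.0208 -0.0978]
```

View pics/w4b.png

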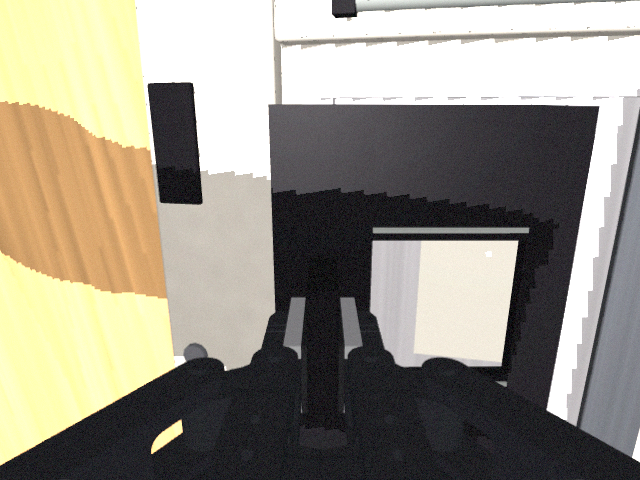

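The wrist picture shows the mask edge at (597,107), about 9 px or 3 mm inside the left side wall line at row 98. The leading edge is short of the lip, which is at the right. I'll feel for the floor next.

Emit:
play_rows(linear=[[-0.03,0.02,0.1],[-0.03,0.02,0.1],[0,0.02,0.1],[0,0,0],[0,0,0]], rotation=[[0,0,0],[0,0,0],[0,0,0],[0,0,0],[0,0,0]], gripper=[0,0,0,0,0])

```text
t: 9.9
ee_pos: [538.9, 28.4, 81.6]
tool_rot: [[0.16, 0.966, -0.206], [0.987, -0.156, 0.033], [0.0, -0.208, -0.978]]
wrist_force: [0.4, 0.4, -1.4]
opening: 9.2
finger_force: 58.6
```

Emit:
play_rows(linear=[[0,0.01,0.05],[0,0,0],[0,0,0]], rotation=[[0,0,0],[0,0,0],[0,0,0]], gripper=[0,0,0])

```text
t: 10.28
ee_pos: [538.8, 28.4, 81.1]
tool_rot: [[0.16, 0.966, -0.206], [0.987, -0.156, 0.033], [0.0, -0.208, -0.978]]
wrist_force: [-0.7, 0.4, -1.5]
opening: 8.7
finger_force: 58.6
```

Emit:
play_rows(linear=[[0,0.01,0.05],[0,0,0],[0,0,0]], rotation=[[0,0,0],[0,0,0],[0,0,0]], gripper=[0,0,0])

```text
t: 10.65
ee_pos: [538.7, 28.4, 80.6]
tool_rot: [[0.16, 0.965, -0.206], [0.987, -0.156, 0.033], [0.0, -0.209, -0.978]]
wrist_force: [-2.0, -0.6, 2.4]
opening: 8.7
finger_force: 59.1
```

```bash
python3 st.py
```

```text
t 10.65 edge local [41.7   0.34 49.7 ] pitch/yaw/roll [ 2.101e-01 -3.000e-04  1.000e-04] F local [-1.86 -0.87  2.4 ] tq [ 0.04  0.05 -0.  ] open 8.72
tool axes per 1mm carrier x: [ 0.      0.0978 -0.0209]  per 1mm up: [ 0.     -0.0209 -0.0978]
```

Emit:
play_rows(linear=[[0,-0.015,-0.068],[0,0.147,-0.031],[0,0.147,-0.031],[0,0.147,-0.031],[0,0.147,-0.031],[0,0.147,-0.031],[0,0.147,-0.031],[0,0.147,-0.031],[0,0.147,-0.031],[0,0.147,-0.031],[0,0,0],[0,0,0]], rotation=[[0,0,0],[0,0,0],[0,0,0],[0,0,0],[0,0,0],[0,0,0],[0,0,0],[0,0,0],[0,0,0],[0,0,0],[0,0,0],[0,0,0]], gripper=[0,0,0,0,0,0,0,0,0,0,0,0])

```text
t: 12.15
ee_pos: [552.1, 26.2, 81.2]
tool_rot: [[0.16, 0.965, -0.206], [0.987, -0.156, 0.033], [-0.0, -0.209, -0.978]]
wrist_force: [0.2, 0.4, -1.3]
opening: 8.5
finger_force: 58.7
```

```bash
python3 st.py
```

```text
t 12.15 edge local [55.23  0.35 50.24] pitch/yaw/roll [ 0.2101 -0.0003  0.    ] F local [ 0.14  0.39 -1.26] tq [-0.02 -0.28  0.03] open 8.53
tool axes per 1mm carrier x: [ 0.      0.0978 -0.0209]  per 1mm up: [-0.     -0.0209 -0.0978]
```

Emit:
play_rows(linear=[[0,0.098,-0.021],[0,0.098,-0.021],[0,0.098,-0.021],[0,0.098,-0.021],[0,0,0],[0,0,0]], rotation=[[0,0,0],[0,0,0],[0,0,0],[0,0,0],[0,0,0],[0,0,0]], gripper=[0,0,0,0,0,0])

```text
t: 12.9
ee_pos: [556.1, 25.6, 81.2]
tool_rot: [[0.16, 0.965, -0.206], [0.987, -0.156, 0.033], [-0.0, -0.208, -0.978]]
wrist_force: [0.1, 0.5, -0.4]
opening: 9.0
finger_force: 58.6
```

Emit:
play_rows(linear=[[0,0.098,-0.021],[0,0.098,-0.021],[0,0,0],[0,0,0]], rotation=[[0,0,0],[0,0,0],[0,0,0],[0,0,0]], gripper=[0,0,0,0])

```text
t: 13.4
ee_pos: [558.1, 25.3, 81.2]
tool_rot: [[0.16, 0.966, -0.206], [0.987, -0.156, 0.033], [0.0, -0.208, -0.978]]
wrist_force: [-0.2, 0.5, -1.6]
opening: 8.8
finger_force: 58.6
```

```bash
python3 st.py
```

```text
t 13.4 edge local [61.35  0.34 50.28] pitch/yaw/roll [ 0.2099 -0.0003  0.    ] F local [-0.22  0.43 -1.58] tq [ 0.   -0.2   0.02] open 8.79
tool axes per 1mm carrier x: [ 0.      0.0978 -0.0208]  per 1mm up: [ 0.     -0.0208 -0.0978]
```

Under the lip and free. Now 1 mm steps, then 0.5 mm steps.

Emit:
play_rows(linear=[[0,0.098,-0.021],[0,0,0],[0,0,0]], rotation=[[0,0,0],[0,0,0],[0,0,0]], gripper=[0,0,0])

```text
t: 13.78
ee_pos: [559.1, 25.1, 81.2]
tool_rot: [[0.16, 0.965, -0.206], [0.987, -0.156, 0.033], [-0.0, -0.208, -0.978]]
wrist_force: [-0.1, -0.5, -1.3]
opening: 9.2
finger_force: 58.6
```

Emit:
play_rows(linear=[[0,0.098,-0.021],[0,0,0],[0,0,0]], rotation=[[0,0,0],[0,0,0],[0,0,0]], gripper=[0,0,0])

```text
t: 14.15
ee_pos: [560.1, 24.9, 81.2]
tool_rot: [[0.16, 0.965, -0.206], [0.987, -0.156, 0.033], [-0.0, -0.208, -0.978]]
wrist_force: [0.4, 0.7, -1.3]
opening: 9.2
finger_force: 58.6
```

Emit:
play_rows(linear=[[0,0.049,-0.01],[0,0,0],[0,0,0]], rotation=[[0,0,0],[0,0,0],[0,0,0]], gripper=[0,0,0])

```text
t: 14.52
ee_pos: [560.6, 24.9, 81.2]
tool_rot: [[0.16, 0.966, -0.206], [0.987, -0.156, 0.033], [0.0, -0.208, -0.978]]
wrist_force: [-0.6, -0.2, -1.5]
opening: 8.9
finger_force: 58.6
```

```bash
python3 st.py
```

```text
t 14.53 edge local [63.87  0.37 50.31] pitch/yaw/roll [ 2.098e-01 -3.000e-04  1.000e-04] F local [-0.52 -0.27 -1.5 ] tq [ 0.02 -0.28  0.02] open 8.9
tool axes per 1mm carrier x: [ 0.      0.0978 -0.0208]  per 1mm up: [ 0.     -0.0208 -0.0978]
```

Emit:
play_rows(linear=[[0,0.049,-0.01],[0,0,0],[0,0,0]], rotation=[[0,0,0],[0,0,0],[0,0,0]], gripper=[0,0,0])

```text
t: 14.9
ee_pos: [560.8, 24.8, 81.2]
tool_rot: [[0.16, 0.965, -0.206], [0.987, -0.156, 0.033], [-0.0, -0.209, -0.978]]
wrist_force: [-3.5, -0.4, -0.2]
opening: 9.2
finger_force: 58.8
```

Emit:
play_rows(linear=[[0,0.049,-0.01],[0,0,0],[0,0,0]], rotation=[[0,0,0],[0,0,0],[0,0,0]], gripper=[0,0,0])

```text
t: 15.28
ee_pos: [560.8, 24.8, 81.2]
tool_rot: [[0.16, 0.965, -0.207], [0.987, -0.156, 0.034], [-0.0, -0.21, -0.978]]
wrist_force: [-4.1, 1.1, 2.6]
opening: 8.8
finger_force: 59.1
```

```bash
python3 st.py; cat > swing.py <<'E'
from plan import *
import sys
def seq(th,ex,ez,ey=.37,C=(586,21.2),yaw=-.16):
    for i in range(len(th)-1):
        a=tcp(C,yaw,ex[i],ey,ez[i],th[i]);b=tcp(C,yaw,ex[i+1],ey,ez[i+1],th[i+1])
        print(round(th[i+1],3),(tilt(yaw,th[i]).T@(b-a)/10).round(3).tolist(),round(th[i+1]-th[i],3))
E
python3 - <<'E'
from swing import *
th=np.array([.21,.19,.17,.15,.135,.12,.105,.09,.075,.06,.045,.03,.015,0,-.005])
ex=64.7-4*np.sin(th); ex[0]=64.5; ez=np.full(len(th),50.0); ez[0]=50.2
seq(th,ex,ez)
E
```

```text
t 15.28 edge local [64.    0.31 50.12] pitch/yaw/roll [ 0.2115 -0.0003  0.    ] F local [-4.25  0.38  2.59] tq [-0.04  0.86  0.03] open 8.85
tool axes per 1mm carrier x: [ 0.      0.0978 -0.021 ]  per 1mm up: [-0.     -0.021  -0.0978]
0.19 [-0.01, -0.071, 0.217] -0.02
0.17 [-0.009, -0.013, 0.184] -0.02
0.15 [-0.008, -0.013, 0.185] -0.02
0.135 [-0.006, -0.01, 0.139] -0.015
0.12 [-0.006, -0.01, 0.139] -0.015
0.105 [-0.005, -0.01, 0.139] -0.015
0.09 [-0.005, -0.01, 0.139] -0.015
0.075 [-0.005, -0.01, 0.139] -0.015
0.06 [-0.004, -0.01, 0.139] -0.015
0.045 [-0.004, -0.01, 0.139] -0.015
0.03 [-0.004, -0.01, 0.139] -0.015
0.015 [-0.003, -0.01, 0.139] -0.015
0.0 [-0.003, -0.01, 0.139] -0.015
-0.005 [-0.001, -0.004, 0.046] -0.005
```

Emit:
play_rows(linear=[[0,-0.07,0.217],[0,-0.012,0.184],[0,-0.012,0.185],[0,0,0],[0,0,0]], rotation=[[-0.02,0,0],[-0.02,0,0],[-0.02,0,0],[0,0,0],[0,0,0]], gripper=[0,0,0,0,0])

```text
t: 15.9
ee_pos: [559.4, 25.1, 75.7]
tool_rot: [[0.16, 0.976, -0.148], [0.987, -0.158, 0.024], [-0.0, -0.15, -0.989]]
wrist_force: [-3.8, 0.2, 1.0]
opening: 8.7
finger_force: 59.2
```

```bash
sed -i "s/'zy'/'ZY'/" plan.py; python3 st.py
```

```text
t 15.9 edge local [64.28  0.34 50.1 ] pitch/yaw/roll [ 0.1505 -0.0003 -0.    ] F local [-3.79 -0.38  1.  ] tq [-0.04  0.85  0.08] open 8.72
tool axes per 1mm carrier x: [ 0.      0.0989 -0.015 ]  per 1mm up: [-0.     -0.015  -0.0989]
```

Emit:
play_rows(linear=[[0,-0.012,0.139],[0,-0.012,0.139],[0,-0.012,0.139],[0,0,0],[0,0,0]], rotation=[[-0.015,0,0],[-0.015,0,0],[-0.015,0,0],[0,0,0],[0,0,0]], gripper=[0,0,0,0,0])

```text
t: 16.52
ee_pos: [558.5, 25.2, 71.6]
tool_rot: [[0.16, 0.982, -0.104], [0.987, -0.159, 0.017], [0.0, -0.105, -0.994]]
wrist_force: [-5.0, 0.6, 3.7]
opening: 8.9
finger_force: 59.8
```

```bash
python3 st.py
```

```text
t 16.52 edge local [64.51  0.31 50.21] pitch/yaw/roll [ 0.1055 -0.0003  0.    ] F local [-5.   -0.21  3.75] tq [-0.13  1.22  0.06] open 8.89
tool axes per 1mm carrier x: [ 0.      0.0994 -0.0105]  per 1mm up: [ 0.     -0.0105 -0.0994]
```

Emit:
play_rows(linear=[[0,-0.03,0.139],[0,-0.02,0.139],[0,-0.012,0.139],[0,0,0],[0,0,0]], rotation=[[-0.015,0,0],[-0.015,0,0],[-0.015,0,0],[0,0,0],[0,0,0]], gripper=[0,0,0,0,0])

```text
t: 17.15
ee_pos: [557.8, 25.3, 67.3]
tool_rot: [[0.16, 0.985, -0.059], [0.987, -0.159, 0.009], [-0.0, -0.06, -0.998]]
wrist_force: [-3.6, 0.1, -0.8]
opening: 9.2
finger_force: 59.3
```

```bash
python3 st.py
```

```text
t 17.15 edge local [64.61  0.32 50.11] pitch/yaw/roll [ 0.0602 -0.0003 -0.0001] F local [-3.52 -0.51 -0.82] tq [-0.14  0.73  0.03] open 9.18
tool axes per 1mm carrier x: [ 0.      0.0998 -0.006 ]  per 1mm up: [-0.     -0.006  -0.0998]
```

Emit:
play_rows(linear=[[0,-0.02,0.139],[0,-0.012,0.139],[0,0,0],[0,0,0]], rotation=[[-0.015,0,0],[-0.015,0,0],[0,0,0],[0,0,0]], gripper=[0,0,0,0])

```text
t: 17.65
ee_pos: [557.4, 25.4, 64.6]
tool_rot: [[0.16, 0.987, -0.029], [0.987, -0.16, 0.005], [-0.0, -0.03, -1.0]]
wrist_force: [-1.8, -0.8, -2.0]
opening: 8.7
finger_force: 59.0
```

```bash
python3 st.py
```

```text
t 17.65 edge local [64.72  0.31 50.26] pitch/yaw/roll [ 0.0296 -0.0003 -0.0001] F local [-1.62 -1.03 -1.99] tq [-0.19  0.4   0.06] open 8.66
tool axes per 1mm carrier x: [ 0.     0.1   -0.003]  per 1mm up: [-0.    -0.003 -0.1  ]
```

```bash
python3 - <<'E'
from h import *
c=snap('wrist','w5'); k=snap('scene','s5')
a=np.clip(c['image'][:,:,::-1].astype(float)*1.5,0,255).astype(np.uint8)
b=cv2.resize(k['image'][210:345,255:415,::-1],(640,540),interpolation=cv2.INTER_CUBIC)
o=np.zeros((600,800,3),np.uint8); o[:300,:400]=cv2.resize(a,(400,300)); o[:,400:]=cv2.resize(b[:,120:480],(400,600)); 
o[300:,:400]=cv2.resize(a[60:330,230:590],(400,300))
cv2.imwrite('pics/c5.png',o)
P=depthpt(c,[(285,130),(340,130),(400,130),(450,130),(500,130),(550,130),(570,130),(580,130),(540,260),(350,190)])
Rz=np.array([[np.cos(-.16),-np.sin(-.16)],[np.sin(-.16),np.cos(-.16)]])
print(np.c_[(P[:,:2]-[586,21.2])@Rz,P[:,2]].round(1).tolist())
E
```

```text
[[-41.1, 66.9, 58.6], [-22.6, 66.9, 58.3], [-2.7, 66.9, 59.2], [14.6, 66.8, 56.3], [31.1, 66.9, 57.2], [48.2, 67.0, 56.5], [55.8, 67.0, 54.8], [55.5, 67.2, 61.5], [52.9, 19.6, 53.2], [-18.9, 46.6, 58.3]]
```

View pics/c5.png

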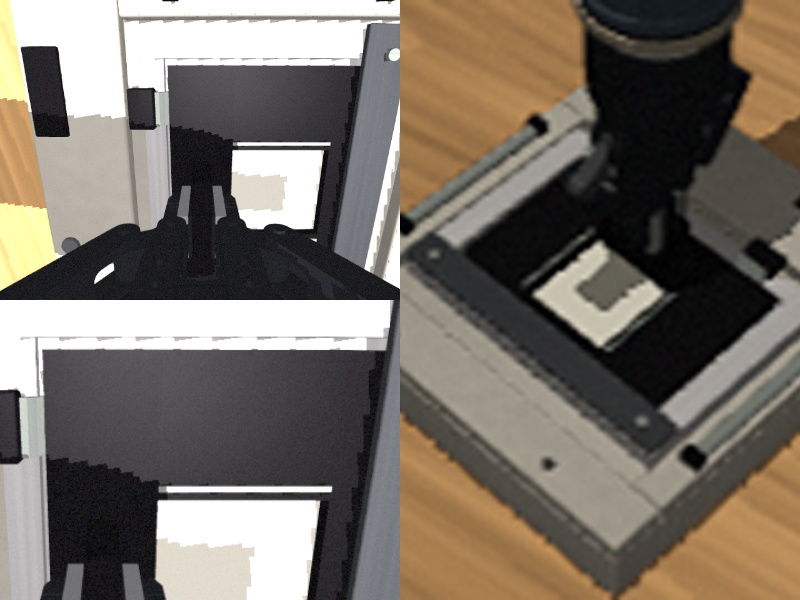

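The picture shows the leading edge under the lip, the plate almost flat (slope about 0.023), and the left catch nose bearing on the plate's rear edge. I'll keep swinging down.

Emit:
play_rows(linear=[[0,-0.01,0.139],[0,0,0.139],[0,0,0],[0,0,0]], rotation=[[-0.015,0,0],[-0.015,0,0],[0,0,0],[0,0,0]], gripper=[0,0,0,0])

```text
t: 18.25
ee_pos: [557.1, 25.5, 62.0]
tool_rot: [[0.16, 0.987, 0.0], [0.987, -0.16, 0.0], [0.0, 0.0, -1.0]]
wrist_force: [-1.9, -0.2, -0.7]
opening: 8.7
finger_force: 59.3
```

```bash
python3 st.py
```

```text
t 18.25 edge local [64.81  0.42 50.44] pitch/yaw/roll [-0.0002 -0.0002  0.0001] F local [-1.87 -0.47 -0.68] tq [-0.04  0.4  -0.  ] open 8.75
tool axes per 1mm carrier x: [0.  0.1 0. ]  per 1mm up: [ 0.   0.  -0.1]
```

Emit:
play_rows(linear=[[0,0,0.05],[0,0,0],[0,0,0]], rotation=[[0,0,0],[0,0,0],[0,0,0]], gripper=[0,0,0])

```text
t: 18.62
ee_pos: [557.1, 25.6, 61.6]
tool_rot: [[0.16, 0.987, 0.0], [0.987, -0.16, 0.0], [0.0, 0.0, -1.0]]
wrist_force: [-3.8, 1.5, 4.7]
opening: 8.9
finger_force: 60.1
```

Emit:
play_rows(linear=[[0,0,0.05],[0,0,0],[0,0,0]], rotation=[[0,0,0],[0,0,0],[0,0,0]], gripper=[0,0,0])

```text
t: 19.0
ee_pos: [557.1, 25.5, 61.6]
tool_rot: [[0.16, 0.987, 0.0], [0.987, -0.16, 0.001], [0.001, 0.0, -1.0]]
wrist_force: [-5.4, 0.4, 10.9]
opening: 8.6
finger_force: 61.1
```

Emit:
play_rows(linear=[[0,0,0.05],[0,0,0],[0,0,0]], rotation=[[0,0,0],[0,0,0],[0,0,0]], gripper=[0,0,0])

```text
t: 19.38
ee_pos: [557.1, 25.5, 61.6]
tool_rot: [[0.16, 0.987, 0.001], [0.987, -0.16, 0.001], [0.001, 0.001, -1.0]]
wrist_force: [-7.8, 1.9, 18.9]
opening: 9.1
finger_force: 62.1
```

```bash
python3 st.py;  python3 - <<'E'
from h import *
c=snap('wrist','w6')
a=np.clip(c['image'][:,:,::-1].astype(float)*1.5,0,255).astype(np.uint8)
cv2.imwrite('pics/c6.png',cv2.resize(a[60:330,200:560],(800,600),interpolation=cv2.INTER_CUBIC))
E
```

```text
t 19.38 edge local [64.8   0.44 50.02] pitch/yaw/roll [-0.0006 -0.0004  0.0009] F local [-8.02  0.64 18.91] tq [-0.02  1.61 -0.01] open 9.14
tool axes per 1mm carrier x: [0.     0.1    0.0001]  per 1mm up: [ 0.0001  0.0001 -0.1   ]
```

View pics/c6.png

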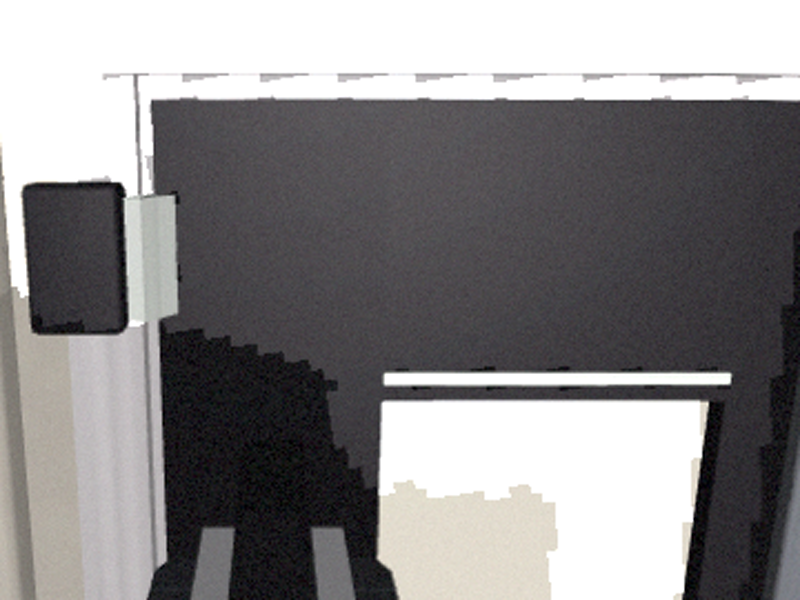

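The left catch nose (x 125–178, y 195–320 in the crop) lies over the plate edge. I'll relax, open and check.

Emit:
play_rows(linear=[[0,-0.02,-0.05],[0,-0.02,-0.06],[0,0,0],[0,0,0],[0,0,0],[0,0,0],[0,0,0],[0,0,-0.5],[0,0,-1],[0,0,-3],[0,0,-4],[0,0,-4]], rotation=[[0,0,0],[0,0,0],[0,0,0],[0,0,0],[0,0,0],[0,0,0],[0,0,0],[0,0,0],[0,0,0],[0,0,0],[0,0,0],[0,0,0]], gripper=[0,0,0,0.4,0.4,0.4,0.4,0.4,0.4,0.4,0.4,0.4])

```text
t: 20.92
ee_pos: [556.5, 25.4, 188.5]
tool_rot: [[0.16, 0.987, 0.0], [0.987, -0.16, -0.0], [-0.0, 0.0, -1.0]]
wrist_force: [0.7, 0.3, 0.6]
opening: 34.2
finger_force: 0.0
```

Emit:
play_rows(linear=[[0,0,-4],[0,0,0],[0,0,0],[0,0,0]], rotation=[[0,0,0],[0,0,0],[0,0,0],[0,0,0]], gripper=[0.4,0.4,0.4,0.4])

```text
t: 21.42
ee_pos: [556.0, 25.6, 225.7]
tool_rot: [[0.16, 0.987, -0.002], [0.987, -0.16, -0.0], [-0.0, -0.002, -1.0]]
wrist_force: [-0.1, 0.6, -0.2]
opening: 34.2
finger_force: 0.0
```

```bash
python3 - <<'E'
from h import *
c=snap('wrist','w7'); k=snap('scene','s7'); print(manip.read_state()['wrist_force'])
a=np.clip(c['image'][:,:,::-1].astype(float)*1.4,0,255).astype(np.uint8)
b=np.clip(k['image'][210:345,255:415,::-1].astype(float)*1.4,0,255).astype(np.uint8)
o=np.zeros((600,800,3),np.uint8); o[:360,:480]=cv2.resize(a,(480,360)); o[360:,:320]=cv2.resize(b,(320,240)); o[:,480:]=cv2.resize(b[20:120,60:150],(320,600))
o[:,480:]=0; o[200:556,480:]=cv2.resize(b[20:120,60:150],(320,356))
cv2.imwrite('pics/c7.png',o)
E
```

```text
[-0.16720624  0.0220832   0.47858496]
```

View pics/c7.png

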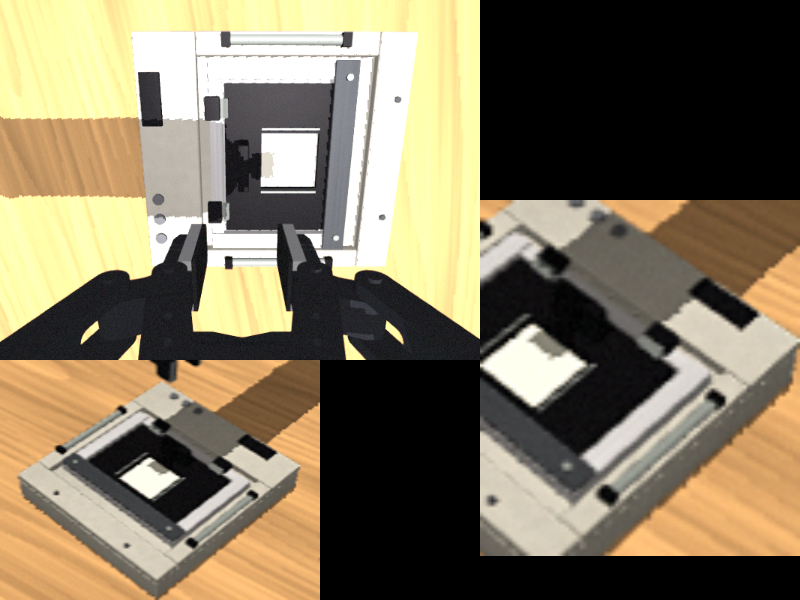

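The mask lies in the seat under the lip, with both catch noses over its rear edge ((222,108) and (224,211) in the composite picture). I'll hand in.

```bash
python3 -c "
from workcell import manip; print(manip.finish_job())"
```

```text
the job is handed in; nothing more can be done
None
```

The medium-format mask is fitted in the carrier's seat: it lies flat under the lip with both catches over it and the gripper clear. The job is handed in; no verdict came back.

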